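# Fit the adjustable wrench and tighten the pressure chamber's nut

## Task

The adjustable wrench lying round the brass nut on the pressure chamber's lid is set too wide. Press lightly on its worm and roll it until the jaws just fit the nut, and only then swing the handle clockwise (seen from above) until the nut comes up firm against its stop, without forcing it. Leave the wrench lying on the nut, let go, and leave the other things on the table where they are.

Things in the scene. Friction and masses are not known exactly. Their poses are not given: they have to be found in the camera images.
- nut_center (a point): centre of the brass hex nut, half-way up: 30 mm across flats (34.6 over corners), 16 mm high, in the middle of the pressure chamber's flat round lid (224 mm diameter, 8.5 mm below this point, 70 to 85 mm above the table). The nut's top is 16.5 mm above the lid, the stud's end 1 mm more. The chamber cannot be shifted, but its soft rubber feet sink 1 mm per 15 N. The nut turns on its vertical axis, stays where left, and takes about 0.25 N m
- nut: the same nut; origin on its axis at the lid's top, z up; two of its flats face its own +y and -y
- nut_turn (a joint): turn of the nut in rad, growing clockwise seen from above (tightening); its zero means nothing. It comes up against a hard stop 50 to 60 degrees (0.88 to 1.06 rad) after the start; where exactly must be felt. Turning takes 1 to 2 N at the handle point; at the stop the push rises. 5 to 8 N there brings it up firm; over 10 N forces it and prises the jaws open
- stud (a joint): twist of the stud under the nut, in rad clockwise, on top of nut_turn: a stiff spring that shows the torque on the nut, 120 N m per rad (0.01 rad = 1.2 N m = 6.5 N at the handle point); 0 at rest
- wrench_mouth (a point): where a fitted nut's centre would be in the mouth of the adjustable wrench, half-way up its 15 mm thick head. +x runs from handle to jaws (the handle runs to -x), +y to the fixed jaw, whose face is 15 mm away; the other jaw slides along y; z is up. The wrench starts flat on the lid, round the nut, within 9 degrees of square; it slides on the lid and squares itself as the jaws close
- wrench: the loose steel wrench, 256 mm long, about 0.6 kg, its handle sticking out over the lid's edge; origin 7.5 mm below wrench_mouth, on its underside, same axes
- wrench_handle (a point): place to hold or push the handle: mid-width, mid-thickness, 185 mm from the mouth, outside the lid. The handle is 24 mm wide and 12 mm thick here, underside level with the lid's top. Same axes as wrench_mouth. Pressing down here would tip the wrench
- worm_center (a point): centre of the worm, the knurled roller in the wrench's head: 20 mm diameter, 20 mm long, axis along the wrench's y, 43 mm from the mouth towards the handle, 10.5 mm above the lid. Its top is 20.5 mm above the lid, 5.5 mm proud of the head, 3 mm above the stud, free from above. Dragging its top towards the nut closes the jaws, towards the handle opens them. Use only the position: the point rolls
- worm: the worm itself, origin at its centre. Rolled by pressing on its top (some 10 to 16 N) and dragging along the wrench: 10 mm of drag moves the jaw 0.7 mm. It takes 6 to 9 N of drag and grips a fingertip well (friction about 1.2). When the jaws have met the nut it stops and the fingertip slips over it with a higher drag. It keeps its setting when let go
- jaw (a joint): how much wider than 30 mm the jaws are open, in m (0.003 = 33 mm); 0 is a perfect fit on the nut; it starts at 0.0025 to 0.0045
- whelk: bystander (sizes in mm): dog whelk shell, 41 high, 29 wide, standing on its mouth end; origin at the centre of its underside
- cuttlebone: bystander (sizes in mm): white chalky cuttlebone, 134 x 40 x 14, lying flat; origin at the centre of its underside
- weight: bystander (sizes in mm): brass pan balance weight, 52 high, 38 diameter; origin at the centre of its underside
- stopper: bystander (sizes in mm): frosted glass stopper, 42 high, 34 diameter; origin at the centre of its underside
- magnifier: bystander (sizes in mm): black bakelite magnifier lying flat, lens ring 68 diameter, handle to its -x, 152 long in all; origin at the centre of its underside (of the lens ring)
- spare_nut: bystander (sizes in mm): spare steel hex nut 24 across flats, 14 high; origin at the centre of its underside
- dish: bystander (sizes in mm): shallow glass dish, 90 diameter, 16 high; origin at the centre of its underside

How it is judged (in metres and radians):
On the way, in this order (a step that is already met when the one before it is completed fails the run):
1. the jaws are rolled to fit: no more than 0.6 mm wider than the nut, the nut not yet turned beyond 0.2 rad (value of joint jaw below 0.0006 m and value of joint nut_turn below 0.2 rad), for 0.2 s.
2. the nut is turned clockwise to its stop (within about 2.5 degrees) and brought up firm (0.78 N m, about 4.2 N at the handle point) (value of joint nut_turn above 0.91 rad and value of joint stud above 0.0065 rad), for 0.1 s.
At the end, for the whole second after the job is handed in: the nut is within about 2.5 degrees of its stop (nut_turn above 0.91), the wrench lies flat and still on the lid with its mouth within 6 mm of the nut's centre and the jaws no more than 1.5 mm wider than the nut (value of joint nut_turn above 0.91 rad and value of joint jaw below 0.0015 m and horizontal distance between wrench_mouth and nut_center below 0.006 m and z of wrench_mouth in the frame of nut below 0.014 m and angle between wrench_mouth's own z axis and vertical below 0.08 rad and linear speed of wrench below 0.02 m/s); the robot touches nothing.
It fails at once if the worm is pressed harder than 25 N (contact force between worm and anything else above 25 N).
It fails at once if the nut is turned beyond 0.25 rad while the jaws are more than 1.5 mm wider than it (value of joint nut_turn above 0.25 rad and value of joint jaw above 0.0015 m).
It fails at once if the nut is forced: more than 1.85 N m on it (about 10 N at the handle point) (value of joint stud above 0.0154 rad).
It fails at once if the wrench is tipped more than about 14 degrees (angle between wrench_mouth's own z axis and vertical above 0.25 rad).
It fails at once if one of the other things is moved more than 30 mm (distance of any of whelk, cuttlebone, weight, stopper, magnifier, spare_nut, dish from where it was at the start of the episode above 0.03 m).
It also fails if it takes over 72 s, if anything falls off the work surface, if the arm or the gripper's body presses on something with over 40 N, if the wrist force passes 120 N, or if a joint passes its speed limit or range.

## Robot

A 6-joint arm with a two-finger parallel gripper is mounted at the origin on the work surface. World frame = base frame: x ahead of the robot, y to its left, z up, the work surface at z = 0. Lengths are in m, angles in degrees, forces in N, time in s.
With the tool pointing down it reaches from about 0.3 to 0.875 m from the base axis. Payload 6.4 kg.
Tool frame: the origin (TCP) lies midway between the tips of the shut fingers; the grasp point (between the pads) lies 19 mm behind it; z points along the fingers, y is the line along which they close (so a half turn about z gives the same grasp; the last joint's range is limited). The gripper opens to 88 mm and grips with 3 to 60 N. Pads are 18 mm wide; open, the fingers measure 123 mm over their backs; the gripper's body (75 mm by 187 mm) begins 45 mm behind the grasp point.
Start: joints at [63.18, 10.359, 92.074, -0, 77.567, -11.82], TCP at [0.149, 0.555, 0.239] pointing down, gripper open.
Joint ranges: [-171.53, 171.53], [-51.25, 118.39], [17.06, 147.69], [-65.23, 245.23], [0, 150.52], [-178.68, 178.68]. Speed limits (degrees/s): [147.25, 147.25, 172.46, 180, 180, 180].

## Interface

Orientations are given as [roll, pitch, yaw] about the fixed x, y, z axes, in that order (R = Rz(yaw) Ry(pitch) Rx(roll)).
In Python, from station import ctrl gives the robot as it stands.
- The arm moves only by the tool apply_moves, never from a script. Its argument "deltas" is a list of rows, each an object of numbers: "x", "y", "z": the shift along the tool's x, y, z in mm; "twist": the turn about the tool's z in degrees. In form: [{"x": .., "y": .., "z": .., "twist": ..}, ...]. A call has 1 to 12 rows; each row is the pose to reach, as a shift and turn from the pose commanded when the call began, along the tool's axes at that moment; what a row does not reach only later rows make up. A row lasts 1/12 s, in which the tool goes at most 41.7 mm and 7.16 degrees, less where a joint would pass 70% of its speed; a pose out of reach is approached as far as the arm can. A call with a gripper value outside its range is refused whole. "fingers" is the closure, from 0 (fully open) to 1 (shut), set as the call begins (left out, the last holds). The fingers move at their own pace and stop on an object; "force" is the grip in N (left out, the last holds). Time passes only in rows, so rows that repeat a pose let the fingers close. It gives the time, the measured TCP pose, the force, the opening and the grip force at its end, in the units of the state.
- ctrl.get_state(): the state, without advancing time (a new reading comes with each control period).
- ctrl.get_image(name): name is "scene" or "top"; returns a dict with "frame" (480x640x3 uint8, red, green, blue), "K" (3x3 intrinsics, pixels), "rvec" (rotation vector, rad) and "tvec" (3), from world to camera coordinates, as OpenCV has them. Camera axes: x right, y down, z forward; pixel columns grow to the right and rows downward; lengths in m; the calibration is good to about 2 mm. A picture is of the moment at which its call begins. There is no depth.
- ctrl.finish_job(): hands the job in; it is judged then, once.
The state is a dict: "time_s": time; "qpos": joint angles; "qvel": joint speeds; "tau": joint torques, N m; "eef_pos": TCP position; "orientation": TCP orientation; "force": force on the tool from outside, world axes, zero at the start; "moment": the same for the moment, N m; "width": finger opening in m; "grasp_force": force on a finger pad.
Only numpy, scipy, OpenCV 4.12 (cv2) and the standard library are available. Lean on these libraries where they do the work, as an engineer would, in place of code of your own. Each camera call takes 0.05 s, during which the arm holds its last target. There are 200 camera calls.

## Working session

There is one attempt and no reset: what is moved stays moved. The work goes in short steps, Python scripts to look and compute and a tool call to move; the robot and the scene stay as the last step left them, time stands still between calls to the robot, and variables do not carry over. Pictures are saved under pics/ and viewed, at most 10 in all, crops included, and the job is handed in when it is done.

Besides the shell and the picture viewer there is one more tool, called after ">>>" as name(argument=value, ...), one argument or row to a line, values as JSON. apply_moves: Moves the arm, as the interface text tells. Its arguments: {"type":"object","properties":{"deltas":{"type":"array","items":{"type":"object","properties":{"x":{"type":"number"},"y":{"type":"number"},"z":{"type":"number"},"twist":{"type":"number"}}}},"fingers":{"type":"number"},"force":{"type":"number"}},"required":["deltas"]}

```bash
mkdir -p pics; cat > h.py <<'E'
import numpy as np, cv2
from station import ctrl
def cam(n):
    d=ctrl.get_image(n); R=cv2.Rodrigues(np.array(d['rvec'],float))[0]
    return d['frame'],np.array(d['K'],float),R,np.array(d['tvec'],float).ravel()
def ray(c,uv):
    f,K,R,t=c; o=-R.T@t; d=R.T@np.linalg.inv(K)@np.array([uv[0],uv[1],1.0]); return o,d/np.linalg.norm(d)
def onz(c,uv,z):
    o,d=ray(c,uv); return o+d*(z-o[2])/d[2]
def two(c1,u1,c2,u2):
    o1,d1=ray(c1,u1);o2,d2=ray(c2,u2)
    s=np.linalg.lstsq(np.array([d1,-d2]).T,o2-o1,rcond=None)[0]
    p,q=o1+s[0]*d1,o2+s[1]*d2; return (p+q)/2,np.linalg.norm(p-q)
def proj(c,P):
    f,K,R,t=c; p=K@(R@np.array(P)+t); return p[:2]/p[2]
def save(n,f): cv2.imwrite('pics/'+n,cv2.cvtColor(f,cv2.COLOR_RGB2BGR))
E
python3 - <<'E'
from h import *
for n in('scene','top'):
    c=cam(n); save(n+'0.png',c[0]); print(n,c[1].tolist(),(-c[2].T@c[3]).round(3),c[2].round(2).tolist())
print(ctrl.get_state())
E
```

```text
scene [[535.6909161269085, 0.0, 311.0030482557711], [0.0, 535.6909161269085, 238.26145843640037], [0.0, 0.0, 1.0]] [ 1.32  -0.587  0.667] [[0.62, 0.78, 0.01], [0.41, -0.31, -0.86], [-0.67, 0.54, -0.51]]
top [[488.2334056391643, 0.0, 321.9224046667697], [0.0, 488.2334056391643, 244.0515426665888], [0.0, 0.0, 1.0]] [0.434 0.02  1.178] [[-0.02, -1.0, -0.01], [-0.99, 0.02, -0.13], [0.13, 0.01, -0.99]]
{'time_s': 0.1, 'qpos': array([ 6.31815851e+01,  1.03968449e+01,  9.21240194e+01,  3.43135646e-04,
        7.75671183e+01, -1.18213536e+01]), 'qvel': array([ 0.11093625, -0.00808365, -0.26177757, -0.04695715, -0.00399365,
        0.02186547]), 'tau': array([-1.73244607e-04, -4.34821987e+01, -3.42696261e+01,  7.03001535e-02,
        3.40252533e-02, -1.72321012e-05]), 'eef_pos': array([0.14857175, 0.55499353, 0.23792409]), 'orientation': array([-1.79913952e+02, -1.83520519e-02,  1.65002851e+02]), 'force': array([-0.40078823, -0.05898843, -0.81770317]), 'moment': array([-0.04655408, -0.01038748,  0.00385848]), 'grasp_force': 0.0, 'width': 0.0880908034640809}
```

View pics/scene0.png

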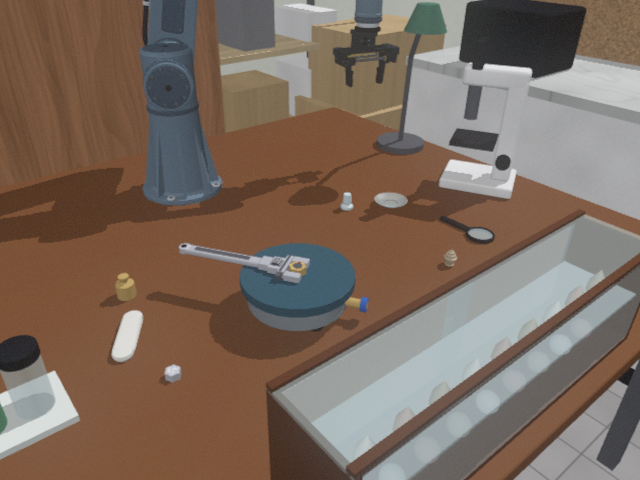

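View pics/top0.png

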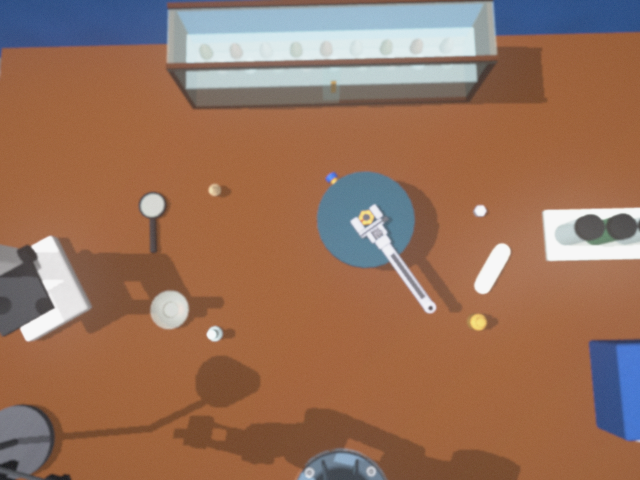

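The scene view shows the wrench on the blue lid, with the nut at about (297,267) and the handle end at (183,249). In the top view the nut is at about (367,217), the worm near (379,236) and the handle end at (430,307). I'll enlarge both.

```bash
python3 - <<'E'
from h import *
a=cam('top');b=cam('scene')
A=cv2.resize(a[0][190:320,340:445],None,fx=4.6,fy=4.6,interpolation=cv2.INTER_CUBIC)[:600]
B=cv2.resize(b[0][235:300,230:330],None,fx=3.1,fy=3.1,interpolation=cv2.INTER_CUBIC)
o=np.zeros((600,800,3),np.uint8); o[:A.shape[0],:A.shape[1]]=A; o[:B.shape[0],485:485+B.shape[1]]=B
save('crop.png',o)
# lid by colour
for c,n in((a,'top'),(b,'scene')):
    h=cv2.cvtColor(c[0],cv2.COLOR_RGB2HSV)
    m=cv2.inRange(h,(90,80,25),(115,255,120)); 
    r=(slice(150,290),slice(300,430)) if n=='top' else (slice(235,330),slice(235,360))
    k=np.zeros_like(m);k[r]=m[r]
    ct=max(cv2.findContours(k,0,2)[0],key=cv2.contourArea);print(n,'lid',cv2.fitEllipse(cv2.convexHull(ct)))
    m=cv2.inRange(h,(15,90,90),(35,255,255));k[:]=0;k[r]=m[r]
    _,_,st,ce=cv2.connectedComponentsWithStats(k);print(st.tolist(),ce.round(1).tolist())
E
```

```text
Traceback (most recent call last):
cv2.error: OpenCV(4.12.0) /io/opencv/modules/imgproc/src/shapedescr.cpp:361: error: (-201:Incorrect size of input array) There should be at least 5 points to fit the ellipse in function 'fitEllipseNoDirect'
```

View pics/crop.png

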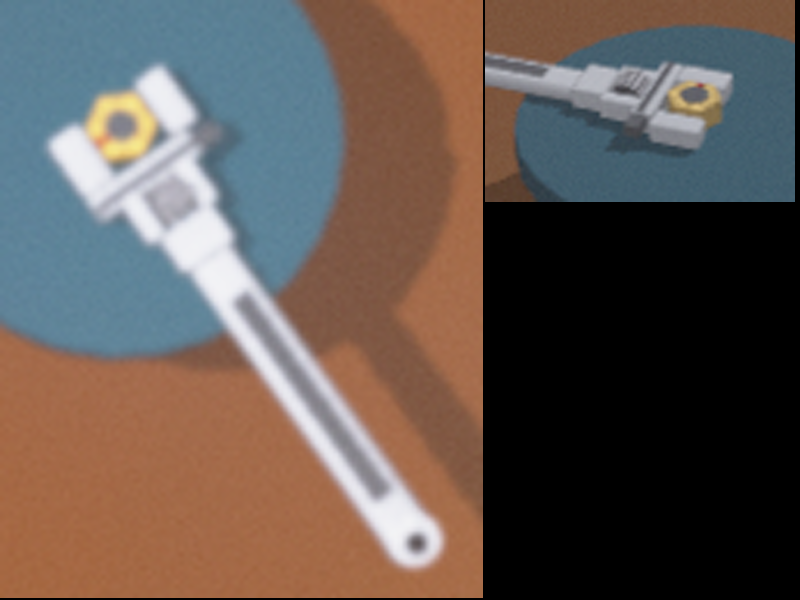

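The crop shows the nut/stud at top px (366.5,217.2), the worm at (377.4,233.0) and the handle hole at (430.4,307.8). In the scene view the stud is at (297,266) and the worm top at (277.4,260.8).

```bash
python3 - <<'E'
from h import *
a=cam('top');b=cam('scene')
print('nut',two(a,(366.5,217.2),b,(297.1,266))); print('worm',two(a,(377.4,233),b,(277.4,260.8)))
print('hole',two(a,(430.4,307.8),b,(184.5,248.5)))
# brass nut & lid by colour (top), wrench by min-area rect
for c,n,r in((a,'top',(slice(150,320),slice(300,450))),(b,'scene',(slice(235,330),slice(170,360)))):
    h=cv2.cvtColor(c[0],cv2.COLOR_RGB2HSV)
    print(n,h[250 if n=='top' else 285,345 if n=='top' else 290])
    def big(m):
        k=np.zeros_like(m);k[r]=m[r]; return max(cv2.findContours(k,0,2)[0],key=cv2.contourArea)
    ct=big(cv2.inRange(h,(85,60,40),(115,255,180))); print('lid',cv2.fitEllipse(cv2.convexHull(ct)))
    ct=big(cv2.inRange(h,(18,90,110),(35,255,255))); print('nut',cv2.boundingRect(ct),cv2.minEnclosingCircle(ct))
    ct=big(cv2.inRange(h,(0,0,140),(179,50,255))); print('wr',cv2.boundingRect(ct),cv2.fitLine(ct,2,0,.01,.01).ravel())
E
```

```text
nut (array([ 0.6374991 , -0.07397064,  0.09462502]), np.float64(0.005143585451709444))
worm (array([ 0.60127387, -0.09590793,  0.0966299 ]), np.float64(0.0076266387614433405))
hole (array([ 0.43221132, -0.20846541,  0.08487482]), np.float64(0.0068648690939663295))
top [101 101 152]
lid ((365.4248962402344, 219.3155975341797), (94.16323852539062, 95.74063110351562), 99.72623443603516)
nut (359, 211, 15, 14) ((365.9545593261719, 217.13636779785156), 7.136595249176025)
wr (350, 204, 86, 109) [  0.58201826   0.81317574 391.8561     254.48201   ]
scene [101  88  90]
lid ((297.0526428222656, 279.9161376953125), (74.21006774902344, 115.74899291992188), 89.18313598632812)
nut (346, 297, 14, 11) ((352.6224365234375, 302.26531982421875), 7.164988994598389)
wr (179, 243, 110, 29) [9.8565513e-01 1.6877186e-01 2.3242029e+02 2.5673914e+02]
```

```bash
cat >> h.py <<'E'
from scipy.spatial.transform import Rotation as Ro
def go(p,yaw=None):
    s=ctrl.get_state(); R=Ro.from_euler('xyz',s['orientation'],degrees=True); d=R.inv().apply(np.array(p)-s['eef_pos'])*1000
    tw=0 if yaw is None else -((yaw-s['orientation'][2]+180)%360-180)
    print('delta',d.round(1),'twist',round(tw,1))
E
python3 - <<'E'
from h import *
u=np.array([np.cos(np.radians(34)),np.sin(np.radians(34)),0])
go(np.array([.601,-.096,.15])-.012*u,124)
E
```

```text
delta [-597.5 -521.    88.6] twist 41.0
```

>>> apply_moves(
  deltas=[
    {"x": -597.5, "y": -521, "z": 40, "twist": 41},
    {"x": -597.5, "y": -521, "z": 40, "twist": 41},
    {"x": -597.5, "y": -521, "z": 40, "twist": 41},
    {"x": -597.5, "y": -521, "z": 40, "twist": 41},
    {"x": -597.5, "y": -521, "z": 40, "twist": 41},
    {"x": -597.5, "y": -521, "z": 40, "twist": 41},
    {"x": -597.5, "y": -521, "z": 40, "twist": 41},
    {"x": -597.5, "y": -521, "z": 40, "twist": 41},
    {"x": -597.5, "y": -521, "z": 40, "twist": 41},
    {"x": -597.5, "y": -521, "z": 40, "twist": 41},
    {"x": -597.5, "y": -521, "z": 40, "twist": 41},
    {"x": -597.5, "y": -521, "z": 40, "twist": 41},
  ],
  fingers=1,
  force=20,
)

```text
time_s: 1.3
eef_pos: [0.4282, 0.1391, 0.2138]
orientation: [179.9, 0.0, 124.0]
force: [1.1, -0.3, 0.4]
width: 0.0103
grasp_force: 0.0
```

```bash
python3 - <<'E'
from h import *
u=np.array([np.cos(np.radians(34)),np.sin(np.radians(34)),0])
go(np.array([.601,-.096,.13])-.012*u,124)
E
```

```text
delta [-291.4   -0.3   83.9] twist -0.0
```

>>> apply_moves(
  deltas=[
    {"x": -291, "y": 0, "z": 84},
    {"x": -291, "y": 0, "z": 84},
    {"x": -291, "y": 0, "z": 84},
    {"x": -291, "y": 0, "z": 84},
    {"x": -291, "y": 0, "z": 84},
    {"x": -291, "y": 0, "z": 84},
    {"x": -291, "y": 0, "z": 84},
    {"x": -291, "y": 0, "z": 84},
    {"x": -291, "y": 0, "z": 84},
    {"x": -291, "y": 0, "z": 84},
  ],
)

```text
schema error: expected keys x, y, z, twist
```

```bash
python3 - <<'E'
from h import *
s=ctrl.get_state();print(s['eef_pos'],s['force'],s['width'])
b=cam('scene');a=cam('top')
print(proj(b,s['eef_pos']),proj(a,s['eef_pos']))
B=cv2.resize(b[0][180:300,210:350],None,fx=5,fy=5,interpolation=cv2.INTER_CUBIC)
save('c2.png',B)
E
```

```text
[0.42824647 0.13906745 0.21378274] [ 1.07836506 -0.33235544  0.371303  ] 0.010338020357674144
[314.43820967 150.09056236] [265.20982258 312.79110992]
```

View pics/c2.png

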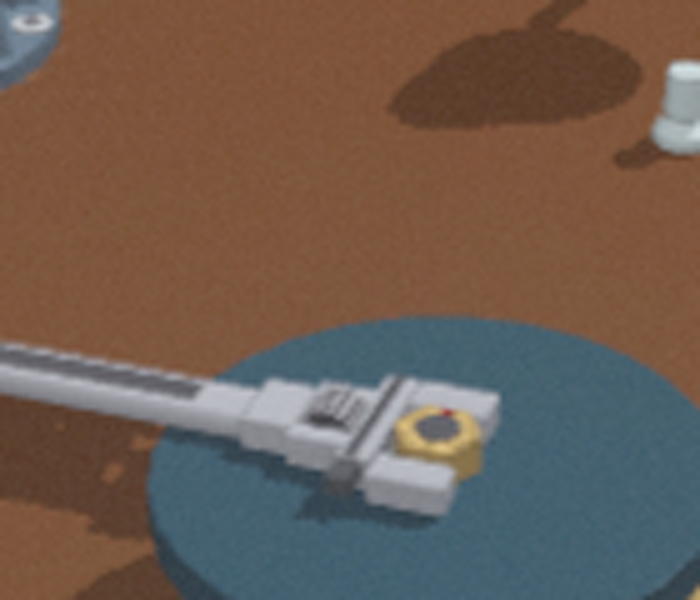

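The move was refused because every row needs the twist key. This view confirms the stud at (297.4,265.6) and the worm at (277.4,260.6).

>>> apply_moves(
  deltas=[
    {"x": -291, "y": 0, "z": 84, "twist": 0},
    {"x": -291, "y": 0, "z": 84, "twist": 0},
    {"x": -291, "y": 0, "z": 84, "twist": 0},
    {"x": -291, "y": 0, "z": 84, "twist": 0},
    {"x": -291, "y": 0, "z": 84, "twist": 0},
    {"x": -291, "y": 0, "z": 84, "twist": 0},
    {"x": -291, "y": 0, "z": 84, "twist": 0},
    {"x": -291, "y": 0, "z": 84, "twist": 0},
    {"x": -291, "y": 0, "z": 84, "twist": 0},
    {"x": -291, "y": 0, "z": 84, "twist": 0},
  ],
)

```text
time_s: 2.23
eef_pos: [0.5896, -0.0993, 0.129]
orientation: [-180.0, -0.1, 124.0]
force: [0.9, -0.3, -0.3]
width: 0.0004
grasp_force: 0.0
```

```bash
python3 - <<'E'
from h import *
s=ctrl.get_state();print(s['eef_pos'],s['force'],s['width'],s['orientation'])
b=cam('scene');a=cam('top')
print(proj(b,s['eef_pos']),proj(a,s['eef_pos']))
B=cv2.resize(b[0][180:300,210:350],None,fx=5,fy=5,interpolation=cv2.INTER_CUBIC)
save('c3.png',B)
E
```

```text
[ 0.58955993 -0.0993009   0.12900213] [ 0.90852121 -0.33945652 -0.25723796] 0.0004269004380118371 [-1.79960759e+02 -1.08179081e-01  1.23972805e+02]
[270.01181026 244.68055011] [379.23735948 235.04827059]
```

View pics/c3.png

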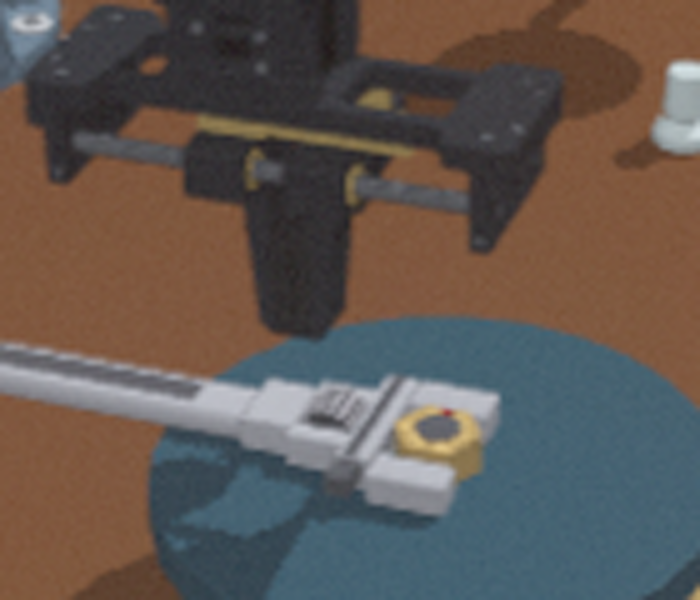

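The tip projects to (270,244.7) and is seen at about (269,246), so the calibration is fine. I'll descend and feel for contact.

>>> apply_moves(
  deltas=[
    {"x": 0, "y": 0, "z": 15, "twist": 0},
    {"x": 0, "y": 0, "z": 24, "twist": 0},
    {"x": 0, "y": 0, "z": 26, "twist": 0},
    {"x": 0, "y": 0, "z": 27, "twist": 0},
    {"x": 0, "y": 0, "z": 27, "twist": 0},
    {"x": 0, "y": 0, "z": 27, "twist": 0},
  ],
)

```text
time_s: 2.83
eef_pos: [0.5904, -0.1, 0.1032]
orientation: [180.0, 0.0, 124.0]
force: [-0.1, -0.2, 0.2]
width: 0.0006
grasp_force: 0.0
```

```bash
python3 - <<'E'
from h import *
b=cam('scene');a=cam('top')
print(onz(a,(377.4,233),.0965),onz(b,(277.4,260.7),.0965)); print(onz(a,(366.3,217.2),.0945),onz(b,(297.3,265.8),.0945)); print(onz(a,(430.4,307.8),.089),onz(b,(184.5,248.5),.089))
s=ctrl.get_state();print(s['eef_pos'],s['force'])
E
```

```text
[ 0.59912326 -0.09905759  0.0965    ] [ 0.60301098 -0.09246688  0.0965    ]
[ 0.63601574 -0.07561022  0.0945    ] [ 0.63842478 -0.07096529  0.0945    ]
[ 0.43054708 -0.21065505  0.089     ] [ 0.44110412 -0.20864469  0.089     ]
[ 0.59049249 -0.10027954  0.10315516] [-0.40689503  0.07687374 -0.29386034]
```

>>> apply_moves(
  deltas=[
    {"x": 0, "y": 0, "z": 0.7, "twist": 0},
    {"x": 0, "y": 0, "z": 1.2, "twist": 0},
    {"x": 0, "y": 0, "z": 1.2, "twist": 0},
    {"x": 0, "y": 0, "z": 1.2, "twist": 0},
  ],
)

```text
time_s: 3.27
eef_pos: [0.5901, -0.1003, 0.1013]
orientation: [-180.0, -0.0, 124.0]
force: [0.2, -0.2, -0.2]
width: 0.0004
grasp_force: 0.0
```

>>> apply_moves(
  deltas=[
    {"x": 0, "y": 0, "z": 0.7, "twist": 0},
    {"x": 0, "y": 0, "z": 1.2, "twist": 0},
    {"x": 0, "y": 0, "z": 1.2, "twist": 0},
    {"x": 0, "y": 0, "z": 1.2, "twist": 0},
  ],
)

```text
time_s: 3.6
eef_pos: [0.5901, -0.1003, 0.1001]
orientation: [-180.0, -0.0, 124.0]
force: [-0.3, -0.5, -0.4]
width: 0.0005
grasp_force: 0.0
```

>>> apply_moves(
  deltas=[
    {"x": 0, "y": 0, "z": 0.7, "twist": 0},
    {"x": 0, "y": 0, "z": 1.2, "twist": 0},
    {"x": 0, "y": 0, "z": 1.2, "twist": 0},
    {"x": 0, "y": 0, "z": 1.2, "twist": 0},
  ],
)

```text
time_s: 3.93
eef_pos: [0.5901, -0.1002, 0.0989]
orientation: [-180.0, -0.0, 124.0]
force: [0.4, -0.6, 1.1]
width: 0.0005
grasp_force: 0.0
```

```bash
python3 -c "
from h import *
s=ctrl.get_state();print(s['eef_pos'],s['force'])"
```

```text
[ 0.59014199 -0.10019868  0.0988818 ] [ 0.38875206 -0.62376893  1.12101739]
```

>>> apply_moves(
  deltas=[
    {"x": 0, "y": 0, "z": 0.5, "twist": 0},
    {"x": 0, "y": 0, "z": 1.0, "twist": 0},
    {"x": 0, "y": 0, "z": 1.0, "twist": 0},
    {"x": 0, "y": 0, "z": 1.0, "twist": 0},
  ],
)

```text
time_s: 4.27
eef_pos: [0.5903, -0.1002, 0.0982]
orientation: [180.0, 0.0, 124.0]
force: [-0.2, 0.4, 2.9]
width: 0.0003
grasp_force: 1.4
```

>>> apply_moves(
  deltas=[
    {"x": 0, "y": 0, "z": 0.4, "twist": 0},
    {"x": 0, "y": 0, "z": 0.7, "twist": 0},
    {"x": 0, "y": 0, "z": 0.7, "twist": 0},
    {"x": 0, "y": 0, "z": 0.7, "twist": 0},
  ],
)

```text
time_s: 4.6
eef_pos: [0.5904, -0.1003, 0.0978]
orientation: [180.0, 0.0, 124.0]
force: [-1.8, 1.2, 5.7]
width: 0.0002
grasp_force: 3.0
```

>>> apply_moves(
  deltas=[
    {"x": 0, "y": 0, "z": 0.8, "twist": 0},
    {"x": 0, "y": 0, "z": 1.6, "twist": 0},
    {"x": 0, "y": 0, "z": 1.6, "twist": 0},
    {"x": 0, "y": 2, "z": 1.6, "twist": 0},
    {"x": 0, "y": 4, "z": 1.6, "twist": 0},
    {"x": 0, "y": 6, "z": 1.6, "twist": 0},
  ],
)

```text
time_s: 5.1
eef_pos: [0.5936, -0.0986, 0.097]
orientation: [-179.7, 0.0, 124.0]
force: [-14.1, -4.6, 19.5]
width: 0.0008
grasp_force: 11.3
```

```bash
python3 -c "
from h import *
s=ctrl.get_state();print(s['eef_pos'],s['force'],s['moment'])"
```

```text
[ 0.59362609 -0.09861526  0.09703245] [-14.10047669  -4.63913813  19.51791505] [-0.91451722  2.26427776 -0.02677425]
```

>>> apply_moves(
  deltas=[
    {"x": 0, "y": -2, "z": -2, "twist": 0},
    {"x": 0, "y": -2, "z": -6, "twist": 0},
    {"x": 0, "y": 2, "z": -6, "twist": 0},
    {"x": 0, "y": 6, "z": -5, "twist": 0},
    {"x": 0, "y": 6, "z": -4, "twist": 0},
    {"x": 0, "y": 6, "z": -4, "twist": 0},
  ],
)

```text
time_s: 5.6
eef_pos: [0.6006, -0.093, 0.0993]
orientation: [180.0, 0.0, 124.0]
force: [1.5, 0.1, 1.7]
width: 0.0006
grasp_force: 0.6
```

```bash
python3 - <<'E'
from h import *
s=ctrl.get_state();print(s['eef_pos'],s['force'])
b=cam('scene');a=cam('top')
B=cv2.resize(b[0][210:300,220:330],None,fx=5,fy=5,interpolation=cv2.INTER_CUBIC)
save('c4.png',B)
E
```

```text
[ 0.60063115 -0.09304992  0.09925366] [1.4676555  0.08765555 1.74641048]
```

View pics/c4.png

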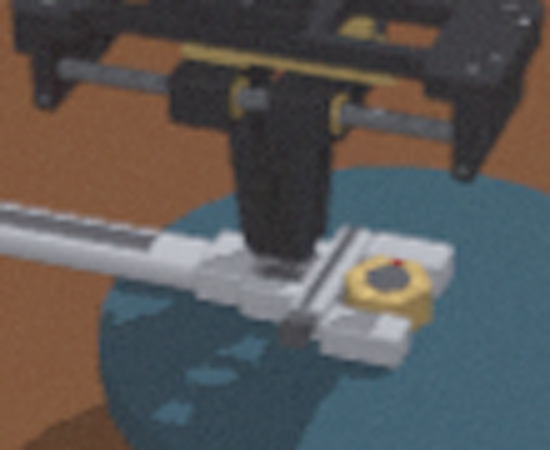

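>>> apply_moves(
  deltas=[
    {"x": 0, "y": 0, "z": -4, "twist": 0},
    {"x": -2, "y": -10, "z": -3, "twist": 0},
    {"x": -2, "y": -10, "z": 0, "twist": 0},
    {"x": -2, "y": -10, "z": 0.7, "twist": 0},
    {"x": -2, "y": -10, "z": 1.3, "twist": 0},
    {"x": -2, "y": -10, "z": 1.3, "twist": 0},
    {"x": -2, "y": -10, "z": 1.3, "twist": 0},
  ],
)

```text
time_s: 6.28
eef_pos: [0.5923, -0.1011, 0.0981]
orientation: [-179.9, -0.0, 124.0]
force: [-3.2, -2.2, 1.5]
width: 0.0005
grasp_force: 1.4
```

>>> apply_moves(
  deltas=[
    {"x": 0, "y": 0, "z": 0.6, "twist": 0},
    {"x": 0, "y": 0, "z": 1.0, "twist": 0},
    {"x": 0, "y": 0, "z": 1.0, "twist": 0},
    {"x": 0, "y": 0, "z": 1.0, "twist": 0},
  ],
)

```text
time_s: 6.62
eef_pos: [0.5924, -0.1011, 0.0976]
orientation: [-179.9, -0.0, 124.0]
force: [-5.8, -2.7, 4.7]
width: 0.0005
grasp_force: 3.6
```

The sideways force means the tip edge is on the worm's flank, so I'll start nearer the top and use shorter strokes.

>>> apply_moves(
  deltas=[
    {"x": 0, "y": 0, "z": -5, "twist": 0},
    {"x": 0, "y": 6, "z": -5, "twist": 0},
    {"x": 0, "y": 6, "z": -3, "twist": 0},
    {"x": 0, "y": 6, "z": -1.5, "twist": 0},
    {"x": 0, "y": 6, "z": -0.8, "twist": 0},
    {"x": 0, "y": 6, "z": -0.8, "twist": 0},
    {"x": 0, "y": 6, "z": -0.8, "twist": 0},
  ],
)

```text
time_s: 7.2
eef_pos: [0.5989, -0.0971, 0.0989]
orientation: [179.9, 0.1, 124.0]
force: [0.7, 1.2, 5.3]
width: 0.0005
grasp_force: 2.7
```

>>> apply_moves(
  deltas=[
    {"x": 0, "y": 1, "z": 0, "twist": 0},
    {"x": 0, "y": 2, "z": 0, "twist": 0},
    {"x": 0, "y": 3, "z": 0, "twist": 0},
    {"x": 0, "y": 4, "z": 0, "twist": 0},
  ],
)

```text
time_s: 7.53
eef_pos: [0.6005, -0.0959, 0.0986]
orientation: [-179.9, -0.0, 124.0]
force: [-6.5, -3.2, 8.3]
width: 0.0005
grasp_force: 4.2
```

>>> apply_moves(
  deltas=[
    {"x": 0, "y": 1, "z": 0.3, "twist": 0},
    {"x": 0, "y": 2, "z": 0.5, "twist": 0},
    {"x": 0, "y": 3, "z": 0.5, "twist": 0},
    {"x": 0, "y": 4, "z": 0.5, "twist": 0},
    {"x": 0, "y": 5, "z": 0.5, "twist": 0},
    {"x": 0, "y": 6, "z": 0.5, "twist": 0},
  ],
)

```text
time_s: 8.03
eef_pos: [0.6056, -0.0926, 0.0985]
orientation: [-179.9, 0.0, 124.0]
force: [-7.1, -2.4, 10.2]
width: 0.0006
grasp_force: 5.1
```

```bash
python3 - <<'E'
from h import *
s=ctrl.get_state();print(s['eef_pos'],s['force'])
b=cam('scene')
B=cv2.resize(b[0][240:300,250:330],None,fx=8,fy=8,interpolation=cv2.INTER_CUBIC)
save('c5.png',B)
E
```

```text
[ 0.60560219 -0.09262204  0.09849806] [-7.10646404 -2.38744737 10.17577331]
```

View pics/c5.png

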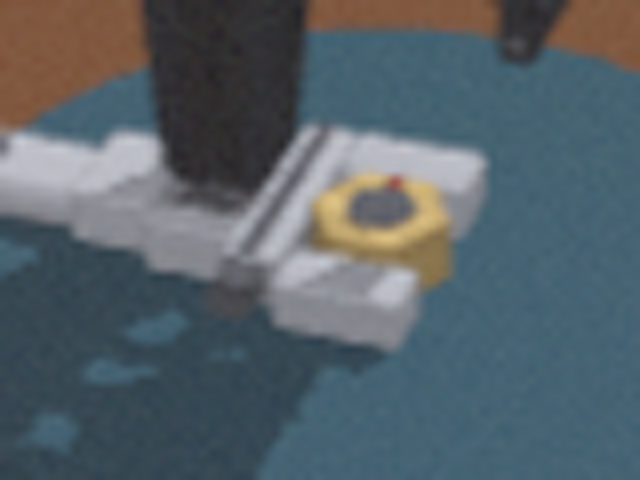

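The image shows the tip at (278,263) on the worm, with the wrench flat. Drag is 7.4 N at 10 N press, so the worm is rolling. I'll keep going.

>>> apply_moves(
  deltas=[
    {"x": 0, "y": 1.2, "z": 0.2, "twist": 0},
    {"x": 0, "y": 2.4, "z": 0.2, "twist": 0},
    {"x": 0, "y": 3.6, "z": 0.2, "twist": 0},
    {"x": 0, "y": 4.8, "z": 0.2, "twist": 0},
    {"x": 0, "y": 6, "z": 0.2, "twist": 0},
  ],
)

```text
time_s: 8.5
eef_pos: [0.6106, -0.0893, 0.0984]
orientation: [-179.9, 0.0, 124.0]
force: [-7.7, -1.9, 11.1]
width: 0.0004
grasp_force: 5.1
```

>>> apply_moves(
  deltas=[
    {"x": 0, "y": 1.2, "z": 0, "twist": 0},
    {"x": 0, "y": 2.4, "z": 0, "twist": 0},
    {"x": 0, "y": 3.6, "z": 0, "twist": 0},
    {"x": 0, "y": 4.8, "z": 0, "twist": 0},
    {"x": 0, "y": 6, "z": 0, "twist": 0},
  ],
)

```text
time_s: 8.92
eef_pos: [0.6162, -0.085, 0.0973]
orientation: [180.0, -0.0, 124.0]
force: [0.6, -0.1, -0.5]
width: 0.0003
grasp_force: 0.0
```

It slipped off the front at the end of the stroke. The usable stroke is about 18 mm, so I'll repeat from further back.

>>> apply_moves(
  deltas=[
    {"x": 0, "y": 0, "z": -5, "twist": 0},
    {"x": 0, "y": -12, "z": -7, "twist": 0},
    {"x": 0, "y": -22.5, "z": -6, "twist": 0},
    {"x": 0, "y": -22.5, "z": -3, "twist": 0},
    {"x": 0, "y": -22.5, "z": -1, "twist": 0},
    {"x": 0, "y": -22.5, "z": -0.3, "twist": 0},
    {"x": 0, "y": -22.5, "z": -0.2, "twist": 0},
    {"x": 0, "y": -21.5, "z": -0.2, "twist": 0},
    {"x": 0, "y": -20.5, "z": -0.2, "twist": 0},
    {"x": 0, "y": -19.5, "z": -0.2, "twist": 0},
    {"x": 0, "y": -18.2, "z": -0.1, "twist": 0},
    {"x": 0, "y": -17, "z": -0.1, "twist": 0},
  ],
)

```text
time_s: 9.92
eef_pos: [0.6012, -0.0953, 0.0984]
orientation: [-179.9, -0.0, 124.0]
force: [-8.3, -2.1, 10.1]
width: 0.0003
grasp_force: 5.5
```

>>> apply_moves(
  deltas=[
    {"x": 0, "y": 1.2, "z": 0, "twist": 0},
    {"x": 0, "y": 2.4, "z": 0, "twist": 0},
    {"x": 0, "y": 3.6, "z": 0, "twist": 0},
    {"x": 0, "y": 4.8, "z": 0, "twist": 0},
    {"x": 0, "y": 6, "z": 0, "twist": 0},
    {"x": 0, "y": 7.2, "z": 0, "twist": 0},
    {"x": 0, "y": 8.4, "z": 0, "twist": 0},
    {"x": 0, "y": 9.6, "z": 0, "twist": 0},
    {"x": 0, "y": 10.8, "z": 0, "twist": 0},
    {"x": 0, "y": 12, "z": 0, "twist": 0},
  ],
)

```text
time_s: 10.75
eef_pos: [0.6113, -0.0887, 0.0984]
orientation: [-179.9, -0.0, 124.0]
force: [-6.6, -2.0, 9.5]
width: 0.0005
grasp_force: 4.8
```

>>> apply_moves(
  deltas=[
    {"x": 0, "y": 0, "z": -5, "twist": 0},
    {"x": 0, "y": -9, "z": -7, "twist": 0},
    {"x": 0, "y": -18, "z": -6, "twist": 0},
    {"x": 0, "y": -18, "z": -3, "twist": 0},
    {"x": 0, "y": -18, "z": -1, "twist": 0},
    {"x": 0, "y": -18, "z": -0.3, "twist": 0},
    {"x": 0, "y": -18, "z": -0.1, "twist": 0},
    {"x": 0, "y": -17, "z": 0, "twist": 0},
    {"x": 0, "y": -16, "z": 0, "twist": 0},
    {"x": 0, "y": -15, "z": 0, "twist": 0},
    {"x": 0, "y": -13.8, "z": 0, "twist": 0},
    {"x": 0, "y": -12.6, "z": 0, "twist": 0},
  ],
)

```text
time_s: 11.75
eef_pos: [0.6008, -0.0956, 0.0984]
orientation: [-179.9, -0.0, 124.0]
force: [-8.2, -0.9, 12.2]
width: 0.0004
grasp_force: 5.9
```

>>> apply_moves(
  deltas=[
    {"x": 0, "y": 1.2, "z": 0, "twist": 0},
    {"x": 0, "y": 2.4, "z": 0, "twist": 0},
    {"x": 0, "y": 3.6, "z": 0, "twist": 0},
    {"x": 0, "y": 4.8, "z": 0, "twist": 0},
    {"x": 0, "y": 6, "z": 0, "twist": 0},
    {"x": 0, "y": 7.2, "z": 0, "twist": 0},
    {"x": 0, "y": 8.4, "z": 0, "twist": 0},
    {"x": 0, "y": 9.6, "z": 0, "twist": 0},
    {"x": 0, "y": 10.8, "z": 0, "twist": 0},
    {"x": 0, "y": 12, "z": 0, "twist": 0},
  ],
)

```text
time_s: 12.58
eef_pos: [0.6108, -0.0892, 0.0984]
orientation: [-179.9, 0.0, 124.0]
force: [-6.7, -2.9, 11.3]
width: 0.0007
grasp_force: 5.3
```

>>> apply_moves(
  deltas=[
    {"x": 0, "y": 0, "z": -5, "twist": 0},
    {"x": 0, "y": -9, "z": -7, "twist": 0},
    {"x": 0, "y": -18, "z": -6, "twist": 0},
    {"x": 0, "y": -18, "z": -3, "twist": 0},
    {"x": 0, "y": -18, "z": -1, "twist": 0},
    {"x": 0, "y": -18, "z": -0.3, "twist": 0},
    {"x": 0, "y": -18, "z": -0.1, "twist": 0},
    {"x": 0, "y": -17, "z": 0, "twist": 0},
    {"x": 0, "y": -16, "z": 0, "twist": 0},
    {"x": 0, "y": -15, "z": 0, "twist": 0},
    {"x": 0, "y": -13.8, "z": 0, "twist": 0},
    {"x": 0, "y": -12.6, "z": 0, "twist": 0},
  ],
)

```text
time_s: 13.58
eef_pos: [0.6002, -0.096, 0.0983]
orientation: [-179.9, -0.0, 124.0]
force: [-7.8, -2.2, 12.4]
width: 0.0005
grasp_force: 6.0
```

>>> apply_moves(
  deltas=[
    {"x": 0, "y": 1.2, "z": 0, "twist": 0},
    {"x": 0, "y": 2.4, "z": 0, "twist": 0},
    {"x": 0, "y": 3.6, "z": 0, "twist": 0},
    {"x": 0, "y": 4.8, "z": 0, "twist": 0},
    {"x": 0, "y": 6, "z": 0, "twist": 0},
  ],
)

```text
time_s: 14.0
eef_pos: [0.6051, -0.093, 0.0983]
orientation: [-179.8, -0.0, 124.0]
force: [-7.8, -2.6, 11.8]
width: 0.0003
grasp_force: 5.9
```

>>> apply_moves(
  deltas=[
    {"x": 0, "y": 1.2, "z": 0, "twist": 0},
    {"x": 0, "y": 2.4, "z": 0, "twist": 0},
    {"x": 0, "y": 3.6, "z": 0, "twist": 0},
    {"x": 0, "y": 4.8, "z": 0, "twist": 0},
    {"x": 0, "y": 6, "z": 0, "twist": 0},
  ],
)

```text
time_s: 14.42
eef_pos: [0.6099, -0.0899, 0.0983]
orientation: [-179.8, 0.0, 124.0]
force: [-9.6, -4.2, 12.2]
width: 0.0005
grasp_force: 6.1
```

Drag is beginning to rise. One more stroke to confirm.

>>> apply_moves(
  deltas=[
    {"x": 0, "y": 0, "z": -5, "twist": 0},
    {"x": 0, "y": -9, "z": -7, "twist": 0},
    {"x": 0, "y": -17, "z": -6, "twist": 0},
    {"x": 0, "y": -17, "z": -3, "twist": 0},
    {"x": 0, "y": -17, "z": -1, "twist": 0},
    {"x": 0, "y": -17, "z": -0.4, "twist": 0},
    {"x": 0, "y": -17, "z": -0.3, "twist": 0},
    {"x": 0, "y": -16, "z": -0.3, "twist": 0},
    {"x": 0, "y": -15, "z": -0.3, "twist": 0},
    {"x": 0, "y": -14, "z": -0.3, "twist": 0},
    {"x": 0, "y": -13, "z": -0.3, "twist": 0},
  ],
)

```text
time_s: 15.33
eef_pos: [0.5988, -0.0968, 0.0983]
orientation: [-179.8, -0.0, 124.0]
force: [-10.0, -3.7, 11.9]
width: 0.0004
grasp_force: 6.0
```

>>> apply_moves(
  deltas=[
    {"x": 0, "y": 1, "z": 0, "twist": 0},
    {"x": 0, "y": 2, "z": 0, "twist": 0},
    {"x": 0, "y": 3, "z": 0, "twist": 0},
    {"x": 0, "y": 4, "z": 0, "twist": 0},
  ],
)

```text
time_s: 15.67
eef_pos: [0.6019, -0.0948, 0.0983]
orientation: [-179.8, -0.1, 124.0]
force: [-11.2, -4.1, 11.6]
width: 0.0004
grasp_force: 6.1
```

>>> apply_moves(
  deltas=[
    {"x": 0, "y": 1, "z": 0, "twist": 0},
    {"x": 0, "y": 2, "z": 0, "twist": 0},
    {"x": 0, "y": 3, "z": 0, "twist": 0},
    {"x": 0, "y": 4, "z": 0, "twist": 0},
    {"x": 0, "y": 5, "z": 0, "twist": 0},
  ],
)

```text
time_s: 16.08
eef_pos: [0.6058, -0.0923, 0.0983]
orientation: [-179.7, -0.0, 124.0]
force: [-11.7, -6.3, 13.1]
width: 0.0003
grasp_force: 6.3
```

>>> apply_moves(
  deltas=[
    {"x": 0, "y": 1, "z": 0, "twist": 0},
    {"x": 0, "y": 2, "z": 0, "twist": 0},
    {"x": 0, "y": 3, "z": 0, "twist": 0},
    {"x": 0, "y": 4, "z": 0, "twist": 0},
  ],
)

```text
time_s: 16.42
eef_pos: [0.6089, -0.0903, 0.0982]
orientation: [-179.7, -0.0, 124.0]
force: [-13.1, -6.2, 13.1]
width: 0.0006
grasp_force: 6.4
```

>>> apply_moves(
  deltas=[
    {"x": 0, "y": 0, "z": -4, "twist": 0},
    {"x": 0, "y": -9, "z": -25, "twist": 0},
    {"x": 0, "y": -40, "z": -45, "twist": 0},
    {"x": 0, "y": -75, "z": -60, "twist": 0},
    {"x": 0, "y": -115, "z": -70, "twist": 0},
    {"x": 0, "y": -150, "z": -70, "twist": 0},
    {"x": 0, "y": -150, "z": -70, "twist": 0},
  ],
)

```text
time_s: 17.0
eef_pos: [0.4831, -0.1747, 0.1678]
orientation: [-179.9, -0.0, 123.8]
force: [0.4, 0.1, -0.4]
width: 0.0007
grasp_force: 0.0
```

```bash
python3 - <<'E'
from h import *
s=ctrl.get_state();print(s['eef_pos'],s['force'])
b=cam('scene');a=cam('top')
A=cv2.resize(a[0][190:330,335:445],None,fx=4.2,fy=4.2,interpolation=cv2.INTER_CUBIC)
B=cv2.resize(b[0][245:285,262:312],None,fx=6.5,fy=6.5,interpolation=cv2.INTER_CUBIC)
o=np.zeros((600,800,3),np.uint8); o[:A.shape[0],:A.shape[1]]=A; o[:B.shape[0],470:470+B.shape[1]]=B
save('c6.png',o)
E
```

```text
[ 0.48310365 -0.17471618  0.16778512] [ 0.36705769  0.13334396 -0.40352207]
```

View pics/c6.png

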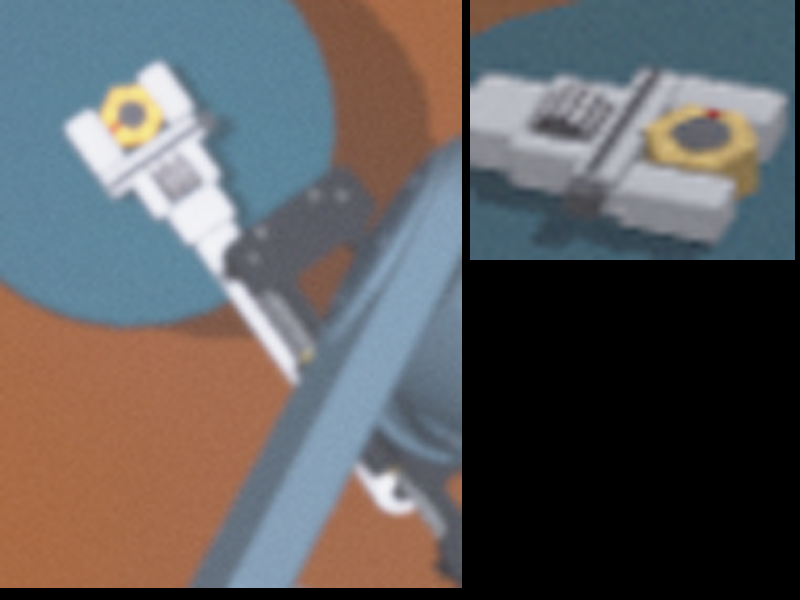

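The top view shows both jaws touching the nut, and the drag had doubled to 14 N, so the fit is made. Next I'll put the shut fingers beside the handle.

>>> apply_moves(
  deltas=[
    {"x": -33, "y": 0, "z": 0, "twist": 0},
    {"x": -33, "y": 0, "z": 20, "twist": 0},
    {"x": -33, "y": 0, "z": 55, "twist": 0},
    {"x": -33, "y": 0, "z": 85, "twist": 0},
    {"x": -33, "y": 0, "z": 98, "twist": 0},
    {"x": -33, "y": 0, "z": 98, "twist": 0},
    {"x": -29, "y": 0, "z": 98, "twist": 0},
    {"x": -25, "y": 0, "z": 98, "twist": 0},
    {"x": -25, "y": 0, "z": 98, "twist": 0},
  ],
)

```text
time_s: 17.85
eef_pos: [0.5014, -0.1926, 0.0711]
orientation: [179.9, 0.1, 124.1]
force: [0.6, 0.6, -0.3]
width: 0.0008
grasp_force: 0.0
```

>>> apply_moves(
  deltas=[
    {"x": 1, "y": 0, "z": 0, "twist": 0},
    {"x": 2, "y": 0, "z": 0, "twist": 0},
    {"x": 3, "y": 0, "z": 0, "twist": 0},
    {"x": 4, "y": 0, "z": 0, "twist": 0},
    {"x": 4, "y": 0, "z": 0, "twist": 0},
  ],
)

```text
time_s: 18.27
eef_pos: [0.4991, -0.1906, 0.0706]
orientation: [180.0, 0.1, 124.0]
force: [2.1, -1.8, 1.5]
width: 0.0007
grasp_force: 1.2
```

>>> apply_moves(
  deltas=[
    {"x": 2, "y": -0.2, "z": 0, "twist": 0.6},
    {"x": 3.9, "y": -0.4, "z": 0, "twist": 1.25},
    {"x": 7.9, "y": -0.7, "z": 0, "twist": 2.5},
    {"x": 11.8, "y": -1.0, "z": 0, "twist": 3.75},
    {"x": 15.8, "y": -1.1, "z": 0, "twist": 5},
    {"x": 19.7, "y": -1.2, "z": 0, "twist": 6.25},
    {"x": 23.7, "y": -1.1, "z": 0, "twist": 7.5},
    {"x": 27.6, "y": -1.0, "z": 0, "twist": 8.75},
    {"x": 31.6, "y": -0.8, "z": 0, "twist": 10},
  ],
)

```text
time_s: 19.02
eef_pos: [0.4799, -0.1639, 0.07]
orientation: [180.0, 0.0, 113.9]
force: [2.7, -4.5, 4.3]
width: 0.0
grasp_force: 2.2
```

>>> apply_moves(
  deltas=[
    {"x": 3.9, "y": -0.4, "z": 0, "twist": 1.25},
    {"x": 7.9, "y": -0.7, "z": 0, "twist": 2.5},
    {"x": 11.8, "y": -1.0, "z": 0, "twist": 3.75},
    {"x": 15.8, "y": -1.1, "z": 0, "twist": 5},
    {"x": 19.7, "y": -1.2, "z": 0, "twist": 6.25},
    {"x": 23.7, "y": -1.1, "z": 0, "twist": 7.5},
    {"x": 27.6, "y": -1.0, "z": 0, "twist": 8.75},
    {"x": 31.6, "y": -0.8, "z": 0, "twist": 10},
  ],
)

```text
time_s: 19.68
eef_pos: [0.4662, -0.1352, 0.0698]
orientation: [180.0, 0.0, 103.9]
force: [3.7, -4.3, 2.6]
width: 0.0004
grasp_force: 2.0
```

>>> apply_moves(
  deltas=[
    {"x": 3.9, "y": -0.4, "z": -0.5, "twist": 1.25},
    {"x": 7.9, "y": -0.7, "z": -1, "twist": 2.5},
    {"x": 11.8, "y": -1.0, "z": -1, "twist": 3.75},
    {"x": 15.8, "y": -1.1, "z": -1, "twist": 5},
    {"x": 19.7, "y": -1.2, "z": -1, "twist": 6.25},
    {"x": 23.7, "y": -1.1, "z": -1, "twist": 7.5},
    {"x": 26, "y": -1.1, "z": -1, "twist": 8.2},
    {"x": 28, "y": -1.0, "z": -1, "twist": 8.9},
    {"x": 30, "y": -0.9, "z": -1, "twist": 9.5},
    {"x": 31.6, "y": -0.8, "z": -1, "twist": 10},
  ],
)

```text
time_s: 20.52
eef_pos: [0.4571, -0.1046, 0.0703]
orientation: [-179.9, -0.0, 94.0]
force: [0.3, -3.4, -1.3]
width: 0.0002
grasp_force: 1.2
```

```bash
python3 - <<'E'
from h import *
s=ctrl.get_state();print(s['eef_pos'],s['force'])
b=cam('scene');a=cam('top')
A=cv2.resize(a[0][190:330,320:430],None,fx=4.2,fy=4.2,interpolation=cv2.INTER_CUBIC)
B=cv2.resize(b[0][245:285,262:312],None,fx=6.5,fy=6.5,interpolation=cv2.INTER_CUBIC)
o=np.zeros((600,800,3),np.uint8); o[:A.shape[0],:A.shape[1]]=A; o[:B.shape[0],470:470+B.shape[1]]=B
save('c7.png',o)
E
```

```text
[ 0.45713169 -0.10455574  0.07031592] [ 0.33455569 -3.38559519 -1.32805035]
```

View pics/c7.png

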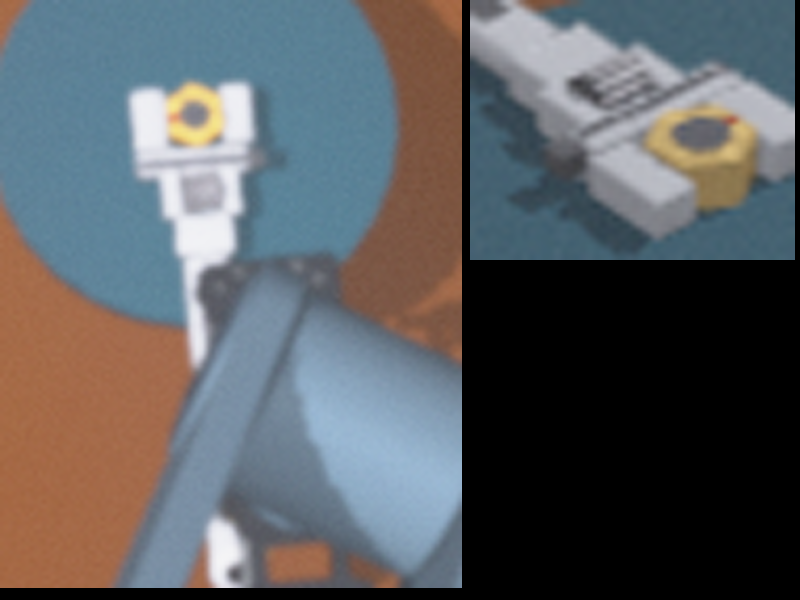

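The wrench has turned about 30° with the nut (mark moved) and the jaws are snug. I'll carry on, more slowly as the stop nears.

>>> apply_moves(
  deltas=[
    {"x": 3.1, "y": -0.3, "z": 0, "twist": 1},
    {"x": 6.3, "y": -0.6, "z": 0, "twist": 2},
    {"x": 9.4, "y": -0.8, "z": 0, "twist": 3},
    {"x": 12.6, "y": -1.0, "z": 0, "twist": 4},
    {"x": 15.8, "y": -1.1, "z": 0, "twist": 5},
    {"x": 18.9, "y": -1.2, "z": 0, "twist": 6},
    {"x": 22.1, "y": -1.2, "z": 0, "twist": 7},
    {"x": 25.2, "y": -1.1, "z": 0, "twist": 8},
    {"x": 28.4, "y": -1.0, "z": 0, "twist": 9},
    {"x": 31.6, "y": -0.8, "z": 0, "twist": 10},
  ],
)

```text
time_s: 21.45
eef_pos: [0.4549, -0.0733, 0.0708]
orientation: [-180.0, -0.0, 83.9]
force: [-2.2, -3.3, -2.0]
width: 0.0003
grasp_force: 1.3
```

>>> apply_moves(
  deltas=[
    {"x": 2.4, "y": -0.2, "z": 0, "twist": 0.75},
    {"x": 4.7, "y": -0.5, "z": 0, "twist": 1.5},
    {"x": 7.1, "y": -0.7, "z": 0, "twist": 2.25},
    {"x": 9.4, "y": -0.8, "z": 0, "twist": 3},
    {"x": 11.8, "y": -0.9, "z": 0, "twist": 3.75},
    {"x": 14.2, "y": -1.0, "z": 0, "twist": 4.5},
    {"x": 15.8, "y": -1.1, "z": 0, "twist": 5},
    {"x": 17.3, "y": -1.1, "z": 0, "twist": 5.5},
    {"x": 18.9, "y": -1.2, "z": 0, "twist": 6},
  ],
)

```text
time_s: 22.2
eef_pos: [0.4558, -0.0546, 0.0708]
orientation: [-180.0, 0.0, 78.0]
force: [-2.7, -2.3, -1.1]
width: 0.0005
grasp_force: 1.3
```

>>> apply_moves(
  deltas=[
    {"x": 1.6, "y": -0.2, "z": 0, "twist": 0.5},
    {"x": 3.1, "y": -0.3, "z": 0, "twist": 1},
    {"x": 4.7, "y": -0.5, "z": 0, "twist": 1.5},
    {"x": 6.3, "y": -0.6, "z": 0, "twist": 2},
    {"x": 7.9, "y": -0.7, "z": 0, "twist": 2.5},
    {"x": 9.4, "y": -0.8, "z": 0, "twist": 3},
    {"x": 9.4, "y": -0.8, "z": 0, "twist": 3},
    {"x": 9.4, "y": -0.8, "z": 0, "twist": 3},
  ],
)

```text
time_s: 22.87
eef_pos: [0.4574, -0.0452, 0.071]
orientation: [179.9, -0.0, 75.0]
force: [-0.4, 1.0, 0.0]
width: 0.0008
grasp_force: 0.2
```

>>> apply_moves(
  deltas=[
    {"x": 0.8, "y": -0.1, "z": 0, "twist": 0.2},
    {"x": 1.5, "y": -0.1, "z": 0, "twist": 0.5},
    {"x": 1.5, "y": -0.1, "z": 0, "twist": 0.5},
  ],
)

```text
time_s: 23.12
eef_pos: [0.4577, -0.044, 0.071]
orientation: [180.0, 0.0, 74.5]
force: [-0.6, -1.0, 0.4]
width: 0.0003
grasp_force: 1.2
```

>>> apply_moves(
  deltas=[
    {"x": 0.8, "y": -0.1, "z": 0, "twist": 0.2},
    {"x": 1.6, "y": -0.2, "z": 0, "twist": 0.5},
    {"x": 2.0, "y": -0.2, "z": 0, "twist": 0.6},
    {"x": 2.0, "y": -0.2, "z": 0, "twist": 0.6},
  ],
)

```text
time_s: 23.45
eef_pos: [0.458, -0.042, 0.071]
orientation: [180.0, 0.0, 73.9]
force: [1.1, -3.1, -0.3]
width: 0.0005
grasp_force: 1.3
```

>>> apply_moves(
  deltas=[
    {"x": 0.8, "y": -0.1, "z": 0, "twist": 0.2},
    {"x": 1.5, "y": -0.1, "z": 0, "twist": 0.5},
    {"x": 1.5, "y": -0.1, "z": 0, "twist": 0.5},
  ],
)

```text
time_s: 23.7
eef_pos: [0.4582, -0.0405, 0.071]
orientation: [180.0, 0.0, 73.4]
force: [-0.4, -2.7, 0.7]
width: 0.0005
grasp_force: 1.4
```

>>> apply_moves(
  deltas=[
    {"x": 0.8, "y": -0.1, "z": 0, "twist": 0.2},
    {"x": 1.6, "y": -0.2, "z": 0, "twist": 0.5},
    {"x": 1.8, "y": -0.2, "z": 0, "twist": 0.6},
  ],
)

```text
time_s: 23.95
eef_pos: [0.4585, -0.0387, 0.0709]
orientation: [180.0, 0.0, 72.8]
force: [-0.1, -3.0, 0.8]
width: 0.0004
grasp_force: 1.6
```

>>> apply_moves(
  deltas=[
    {"x": 0.8, "y": -0.1, "z": 0, "twist": 0.2},
    {"x": 1.6, "y": -0.2, "z": 0, "twist": 0.5},
    {"x": 1.8, "y": -0.2, "z": 0, "twist": 0.6},
  ],
)

```text
time_s: 24.2
eef_pos: [0.4588, -0.0368, 0.0709]
orientation: [180.0, 0.0, 72.2]
force: [1.2, -3.5, 1.0]
width: 0.0004
grasp_force: 1.6
```

>>> apply_moves(
  deltas=[
    {"x": 0.8, "y": -0.1, "z": 0, "twist": 0.2},
    {"x": 1.6, "y": -0.2, "z": 0, "twist": 0.5},
    {"x": 1.8, "y": -0.2, "z": 0, "twist": 0.6},
  ],
)

```text
time_s: 24.45
eef_pos: [0.4592, -0.0351, 0.0709]
orientation: [180.0, -0.0, 71.6]
force: [1.0, -4.0, 1.0]
width: 0.0005
grasp_force: 1.7
```

>>> apply_moves(
  deltas=[
    {"x": 0.8, "y": -0.1, "z": 0, "twist": 0.2},
    {"x": 1.5, "y": -0.1, "z": 0, "twist": 0.5},
    {"x": 1.5, "y": -0.1, "z": 0, "twist": 0.5},
  ],
)

```text
time_s: 24.7
eef_pos: [0.4595, -0.0336, 0.0709]
orientation: [180.0, -0.0, 71.1]
force: [0.2, -3.2, 1.7]
width: 0.0005
grasp_force: 1.5
```

>>> apply_moves(
  deltas=[
    {"x": 0.8, "y": -0.1, "z": 0, "twist": 0.2},
    {"x": 1.6, "y": -0.2, "z": 0, "twist": 0.5},
    {"x": 1.8, "y": -0.2, "z": 0, "twist": 0.6},
  ],
)

```text
time_s: 24.95
eef_pos: [0.4598, -0.0318, 0.0709]
orientation: [180.0, 0.0, 70.5]
force: [0.8, -3.9, 1.4]
width: 0.0005
grasp_force: 1.8
```

>>> apply_moves(
  deltas=[
    {"x": 0.8, "y": -0.1, "z": 0, "twist": 0.2},
    {"x": 1.5, "y": -0.1, "z": 0, "twist": 0.5},
    {"x": 1.5, "y": -0.1, "z": 0, "twist": 0.5},
  ],
)

```text
time_s: 25.2
eef_pos: [0.4602, -0.0303, 0.0708]
orientation: [-180.0, -0.0, 70.0]
force: [0.2, -3.6, 1.9]
width: 0.0004
grasp_force: 1.6
```

>>> apply_moves(
  deltas=[
    {"x": 0.8, "y": -0.1, "z": 0, "twist": 0.2},
    {"x": 1.6, "y": -0.2, "z": 0, "twist": 0.5},
    {"x": 1.8, "y": -0.2, "z": 0, "twist": 0.6},
  ],
)

```text
time_s: 25.45
eef_pos: [0.4606, -0.0286, 0.0708]
orientation: [-180.0, -0.0, 69.4]
force: [-0.2, -4.9, 1.7]
width: 0.0007
grasp_force: 1.9
```

>>> apply_moves(
  deltas=[
    {"x": 0.6, "y": -0.1, "z": 0, "twist": 0.2},
    {"x": 1.2, "y": -0.1, "z": 0, "twist": 0.4},
    {"x": 1.2, "y": -0.1, "z": 0, "twist": 0.4},
  ],
)

```text
time_s: 25.7
eef_pos: [0.4608, -0.0274, 0.0708]
orientation: [-180.0, -0.0, 69.0]
force: [-0.5, -4.2, 2.2]
width: 0.0001
grasp_force: 1.6
```

>>> apply_moves(
  deltas=[
    {"x": 0.8, "y": -0.1, "z": 0, "twist": 0.2},
    {"x": 1.4, "y": -0.1, "z": 0, "twist": 0.4},
    {"x": 1.4, "y": -0.1, "z": 0, "twist": 0.4},
  ],
)

```text
time_s: 25.95
eef_pos: [0.4612, -0.026, 0.0708]
orientation: [-180.0, -0.0, 68.6]
force: [-0.0, -4.1, 2.7]
width: 0.0003
grasp_force: 1.7
```

>>> apply_moves(
  deltas=[
    {"x": 0.8, "y": -0.1, "z": 0, "twist": 0.2},
    {"x": 1.4, "y": -0.1, "z": 0, "twist": 0.4},
    {"x": 1.4, "y": -0.1, "z": 0, "twist": 0.4},
  ],
)

```text
time_s: 26.2
eef_pos: [0.4616, -0.0247, 0.0707]
orientation: [-180.0, 0.0, 68.2]
force: [-0.3, -3.9, 2.5]
width: 0.0005
grasp_force: 1.8
```

>>> apply_moves(
  deltas=[
    {"x": 0.8, "y": -0.1, "z": -0.2, "twist": 0.2},
    {"x": 1.5, "y": -0.1, "z": -0.3, "twist": 0.5},
    {"x": 1.5, "y": -0.1, "z": -0.3, "twist": 0.5},
  ],
)

```text
time_s: 26.45
eef_pos: [0.462, -0.0231, 0.0709]
orientation: [-180.0, -0.0, 67.7]
force: [-0.6, -2.7, 0.3]
width: 0.0005
grasp_force: 1.3
```

>>> apply_moves(
  deltas=[
    {"x": 0.8, "y": -0.1, "z": 0, "twist": 0.2},
    {"x": 1.6, "y": -0.2, "z": 0, "twist": 0.5},
    {"x": 1.8, "y": -0.2, "z": 0, "twist": 0.6},
  ],
)

```text
time_s: 26.7
eef_pos: [0.4624, -0.0216, 0.0709]
orientation: [-180.0, 0.0, 67.1]
force: [-2.1, -4.2, -0.0]
width: 0.0007
grasp_force: 2.2
```

>>> apply_moves(
  deltas=[
    {"x": 0.4, "y": 0, "z": 0, "twist": 0.1},
    {"x": 0.8, "y": -0.1, "z": 0, "twist": 0.2},
    {"x": 0.8, "y": -0.1, "z": 0, "twist": 0.2},
  ],
)

```text
time_s: 26.95
eef_pos: [0.4626, -0.0209, 0.071]
orientation: [-180.0, 0.0, 66.9]
force: [-1.7, -5.2, 0.2]
width: 0.0004
grasp_force: 2.3
```

>>> apply_moves(
  deltas=[
    {"x": 0.4, "y": 0, "z": 0, "twist": 0.1},
    {"x": 0.8, "y": -0.1, "z": 0, "twist": 0.2},
    {"x": 0.8, "y": -0.1, "z": 0, "twist": 0.2},
  ],
)

```text
time_s: 27.2
eef_pos: [0.4629, -0.0201, 0.071]
orientation: [-180.0, 0.0, 66.7]
force: [-2.6, -4.8, 0.4]
width: 0.0005
grasp_force: 2.5
```

>>> apply_moves(
  deltas=[
    {"x": 0.5, "y": 0, "z": 0, "twist": 0.2},
    {"x": 1.0, "y": -0.1, "z": 0, "twist": 0.3},
    {"x": 1.0, "y": -0.1, "z": 0, "twist": 0.3},
  ],
)

```text
time_s: 27.45
eef_pos: [0.4631, -0.0192, 0.071]
orientation: [-180.0, 0.0, 66.4]
force: [-2.3, -5.3, 0.4]
width: 0.0005
grasp_force: 2.8
```

>>> apply_moves(
  deltas=[
    {"x": 0.4, "y": 0, "z": 0, "twist": 0.1},
    {"x": 0.8, "y": -0.1, "z": 0, "twist": 0.2},
    {"x": 0.8, "y": -0.1, "z": 0, "twist": 0.2},
  ],
)

```text
time_s: 27.7
eef_pos: [0.4633, -0.0186, 0.0709]
orientation: [-180.0, 0.0, 66.2]
force: [-3.7, -5.6, 0.6]
width: 0.0004
grasp_force: 3.1
```

>>> apply_moves(
  deltas=[
    {"x": 0, "y": 0, "z": 0, "twist": 0},
    {"x": 0, "y": 0, "z": 0, "twist": 0},
    {"x": 0, "y": 0, "z": 0, "twist": 0},
  ],
)

```text
time_s: 27.95
eef_pos: [0.4633, -0.0186, 0.071]
orientation: [-180.0, 0.0, 66.2]
force: [-2.8, -5.2, 1.6]
width: 0.0004
grasp_force: 3.1
```

>>> apply_moves(
  deltas=[
    {"x": 0.4, "y": 0, "z": 0, "twist": 0.1},
    {"x": 0.8, "y": 0, "z": 0, "twist": 0.2},
    {"x": 0.8, "y": 0, "z": 0, "twist": 0.2},
    {"x": 0.8, "y": 0, "z": 0, "twist": 0.2},
  ],
)

```text
time_s: 28.28
eef_pos: [0.4635, -0.0179, 0.0709]
orientation: [-179.9, 0.1, 66.0]
force: [-3.8, -6.0, 0.1]
width: 0.0005
grasp_force: 3.4
```

>>> apply_moves(
  deltas=[
    {"x": 0.3, "y": 0, "z": 0, "twist": 0.1},
    {"x": 0.6, "y": 0, "z": 0, "twist": 0.2},
    {"x": 0.6, "y": 0, "z": 0, "twist": 0.2},
    {"x": 0.6, "y": 0, "z": 0, "twist": 0.2},
  ],
)

```text
time_s: 28.62
eef_pos: [0.4636, -0.0174, 0.0709]
orientation: [-179.9, 0.1, 65.8]
force: [-3.3, -6.4, 1.5]
width: 0.0005
grasp_force: 3.7
```

Force now holds and climbs to about 7.3 N, so the nut is firm at its stop. Backing off and lifting clear.

>>> apply_moves(
  deltas=[
    {"x": -1, "y": 0, "z": 0, "twist": 0},
    {"x": -4, "y": 0, "z": 0, "twist": 0},
    {"x": -12, "y": 0, "z": 0, "twist": 0},
    {"x": -20, "y": 0, "z": 0, "twist": 0},
    {"x": -20, "y": 0, "z": -30, "twist": 0},
    {"x": -20, "y": 0, "z": -65, "twist": 0},
    {"x": -30, "y": -20, "z": -100, "twist": 0},
    {"x": -70, "y": -50, "z": -120, "twist": 0},
    {"x": -110, "y": -70, "z": -120, "twist": 0},
    {"x": -150, "y": -70, "z": -120, "twist": 0},
    {"x": -150, "y": -70, "z": -120, "twist": 0},
  ],
)

```text
time_s: 29.53
eef_pos: [0.3367, -0.1284, 0.1919]
orientation: [179.9, 0.1, 65.6]
force: [0.6, 0.3, -0.8]
width: 0.0006
grasp_force: 0.0
```

```bash
python3 - <<'E'
from h import *
s=ctrl.get_state();print(s['eef_pos'],s['force'])
b=cam('scene');a=cam('top')
A=cv2.resize(a[0][190:330,310:420],None,fx=4.2,fy=4.2,interpolation=cv2.INTER_CUBIC)
B=cv2.resize(b[0][235:295,252:317],None,fx=5,fy=5,interpolation=cv2.INTER_CUBIC)
C=cv2.resize(b[0][80:460],(325,290))
o=np.zeros((600,800,3),np.uint8); o[:A.shape[0],:A.shape[1]]=A; o[:B.shape[0],470:470+B.shape[1]]=B; o[305:595,470:795]=C
save('c8.png',o)
E
```

```text
[ 0.33666276 -0.12836487  0.19188726] [ 0.55723726  0.2587349  -0.75088425]
```

View pics/c8.png

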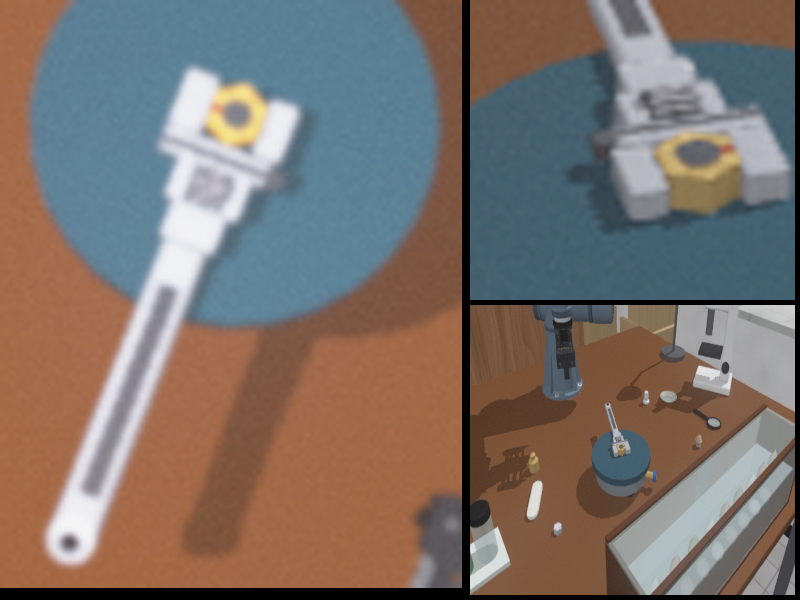

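The wrench lies flat and snug on the nut (nut at (237,114), handle hole at (70,542)). It has turned about 56° since the fit, and the other things look undisturbed.

```bash
python3 -c "
from station import ctrl
print(ctrl.finish_job())"
```

```text
the job is handed in; nothing more can be done
None
```

The job is handed in; it returned no verdict. I rolled the jaws to fit the nut and turned it about 56° clockwise to a firm stop at about 7 N, and the wrench is lying on the nut with the gripper clear.

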